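# Square up ballast plates, pin them and lock the pin

## Robot

A 7-joint arm with a two-finger parallel gripper is mounted at the origin on the work surface. World frame = base frame: x ahead of the robot, y to its left, z up, the work surface at z = 0. Lengths are in m, angles in rad, forces in N, time in s.
With the tool pointing down it reaches from about 0.4 to 0.85 m from the base axis. Payload 10.4 kg.
Tool frame: the origin (TCP) lies at the very end of the fingers, on their centre line; the grasp point (between the pads) lies 19 mm behind it (manip.tcp_to_grasp is the z of the grasp point in the tool frame, in m); z points along the fingers, x is the direction in which the jaws open and shut, and the axes are right-handed (so a half turn about z gives the same grasp; the last joint's range is limited). The gripper opens to 85 mm and grips with 20 to 120 N. Pads are 22 mm wide; open, the fingers measure 114 mm over their backs; the gripper's body (76 mm by 85 mm) begins 54 mm behind the grasp point. The pads swing forward as they close: fully open they stand 13 mm farther back than shut.
Start: joints at [-1.145, 0.332, -0.065, 1.46, 0.022, 1.35, -0.088], TCP at [0.271, 0.563, 0.231] pointing down, gripper open.
Joint ranges: [-2.6, 2.6], [-0.5, 2.12], [-1.47, 1.34], [0.16, 2.42], [-1.27, 4.41], [0.06, 2.06], [-2.6, 2.6]. Speed limits (rad/s): [2.22, 2.22, 2.79, 2.79, 3.14, 3.14, 3.14].

## Interface

Orientations are given as a unit quaternion [x, y, z, w].
In Python, from workcell import manip gives the robot as it stands.
- The arm moves only by the tool servo_tool, never from a script. Its argument "moves" is a list of rows, each an object with "travel": the shift along the tool's x, y, z in mm, a list of three; "dr": the turn, a rotation vector about the tool's x, y, z in degrees, a list of three. A call has 1 to 12 rows; each row shifts and turns the commanded pose from where the row before left it, along the tool's axes as they then stand; what a row does not reach is not made up. A row lasts 1/8 s, in which the tool goes at most 62.5 mm and 10.7 degrees, less where a joint would pass 70% of its speed; a pose out of reach is approached as far as the arm can. A call is refused whole if a number of a shift passes 62.5 or a number of a turn 10.7, either way. A call with a gripper value outside its range is refused whole. "claw" is the closure, from 0 (fully open) to 1 (shut), set as the call begins (left out, the last holds). The fingers move at their own pace and stop on an object; "squeeze" is the grip in N (left out, the last holds). Time passes only in rows, so rows that do not move let the fingers close. It gives the time, the measured TCP pose, the force and the opening at its end, in the units of the state.
- manip.get_obs(): the state, without advancing time (a new reading comes with each control period).
- manip.camera(name): name is "scene" or "top"; returns the picture (384x512x3 uint8, blue, green, red); there is no depth.
- manip.calibration(name): a dict with "intrinsics" (3x3 intrinsics, pixels), "distortion" ([k1, k2, p1, p2, k3] as OpenCV has them; the pictures are not rectified), "view" (4x4, takes a point from world to camera coordinates). Camera axes: x right, y down, z forward; pixel columns grow to the right and rows downward; lengths in m; the calibration is good to about 2 mm. A picture is of the moment at which its call begins. calibration takes no time and is no camera call.
- manip.hand_in(): hands the job in, once; it reports no verdict.
The state is a dict: "clock": time; "joint_pos": joint angles; "joint_velocities": joint speeds; "tau": joint torques, N m; "position": TCP position; "ee_rot": TCP orientation; "ft_force": force on the tool from outside, world axes, zero at the start; "torque": the same for the moment, N m; "grip_width": opening from 0.0 (shut) to 1.0 (fully open).
Only numpy, scipy, OpenCV 4.12 (cv2) and the standard library are available. Lean on these libraries where they do the work, as an engineer would, in place of code of your own. Each camera call takes 0.05 s, during which the arm holds its last target. There are 200 camera calls.

## Task

Push the three loose plywood plates square into the corner of the two stops so that their holes line up over the bore in the jig plate, then take the long pin from the rack and put it down through all three and into the bore until its collar rests on the top plate. Then swing the keeper fully closed by its upright post so that its fork locks the pin, let go of everything, and leave the short pins and the other things on the table where they are.

Things in the scene. Friction and masses are not known exactly. Their poses are not given: they have to be found in the camera images.
- bore (a point): Mouth of the 14 mm through bore in the top face of the nest, a dark steel jig plate fixed to the table, 20 mm thick (this point is 20 mm above the table); its place and yaw vary. z up; x and y are the nest's axes. The jig plate spans x -105 to +75 mm, y -100 to +100 mm. A plate lying square against both stops has its hole exactly over the bore.
- corner (a point): Where the faces of the nest's two stops meet, at x = +45, y = +45 mm from the bore, half-way up the stops; axes as the nest's. The stops are slotted aluminium bars 20 mm wide, 30 mm high above the jig plate. The back stop's flat face looks to -x and spans y -47 to +43 mm from the bore; the side stop's face looks to -y and spans x -40 to +65 mm.
- low_hole (a point): Centre of the hole (half-way through) of the lowest of three equal loose smooth plywood plates stacked in the nest, each 90 x 90 x 10 mm, 55 to 115 g, with a 14 mm hole in its middle; z up, x and y along its edges. Each starts shifted by its own 9 to 28 mm to the nest's -x and 9 to 28 mm to its -y, away from the stops, and turned up to 9 degrees. They slide easily (1 to 3 N).
- mid_hole (a point): The same point of the middle plate.
- top_hole (a point): The same point of the top plate; the top of the stack is 30 mm above the jig plate.
- pin_grip (a point): Middle of the handle of the long steel pin (140 g), the tallest of three pins standing in a wooden rack. z up along the pin; its yaw means nothing. The handle is a cylinder 16 mm across, 23 mm up and down from here. Below it a collar 30 mm across, 6 mm thick, its underside 30 mm below here, then a shank 12 mm across, 46 mm long, with a tapered tip 76 mm below here.
- pin_collar (a point): Centre of the underside of the long pin's collar, 46 mm above its tip; when the pin is fully in, it rests on the top plate.
- rack_middle (a point): Middle of the top face of the fixed wooden pin rack, 36 mm above the table, 190 mm along its own x, 50 mm along y. Three holes, 28 mm deep, 55 mm apart in a row along its x, hold the pins upright; which pin is in which hole varies. Its x is within 15 degrees of world x.
- keeper (a joint): Angle of the keeper, a level steel blade swinging about an upright pivot beside the side stop. 0 = open, blade along the nest's +x; 1.57 = closed on its end stop, blade along the nest's -y, its 24 mm fork round the pin's handle above the collar. Closes clockwise seen from above. Starts at 0 to 0.25; needs about 1 N at the post and stays where it is left. Closed early, it bars the pin's collar.
- keeper_pivot (a point): The keeper's pivot axis, at x = 0, y = +76 mm from the bore, 60 mm above the table; axes as the nest's. The blade is 6 mm thick, its underside at this height (10 mm above the stack), and reaches 100 mm from the pivot.
- keeper_post (a point): Middle of the upright brass post on the keeper's lever, to push the keeper by: 16 mm across, 36 mm tall (66 to 102 mm above the table), 60 mm from the pivot, opposite the blade. With the keeper open it lies from the pivot towards the nest's -x, with it closed towards +y.
- pin_short_a: A short steel pin in the rack, not for this job: shank 34 mm, the same collar, handle 30 mm long. Origin at its tip.
- pin_short_b: Another short pin, the same as that.
- controller_a: Grey game controller lying by, about 110 x 150 x 50 mm; origin under its middle. Not for this job.
- controller_b: Blue game controller lying by, same size. Not for this job.
- motor: Small motor standing by, 39 mm across, 72 mm tall. Not for this job.
- star_knob: Black star knob, about 42 mm across, 22 mm tall. Not for this job.
- disc: Round plywood weight, 80 mm across, 24 mm tall. Not for this job.
- screwdriver: Screwdriver lying near the robot; origin under its middle. Not for this job.
Mind the look-alikes: they are no part of the job. What is shaped like the part that bears pin_grip but green is not meant.

How it is judged:
By the outcome, as a careful person would: the job done as asked, in the order asked, and still so for the second after the job is handed in, with the robot touching nothing.
It also fails if it takes over 72 s, if anything falls off the work surface, if the arm or the gripper's body presses on something with over 40 N, if the wrist force passes 120 N, or if a joint passes its speed limit or range.

## Working session

There is one attempt and no reset: what is moved stays moved. The work goes in short steps, Python scripts to look and compute and a tool call to move; the robot and the scene stay as the last step left them, time stands still between calls to the robot, and variables do not carry over. Pictures are saved under pics/ and viewed, on a budget of 10 in all, crops included, one or two more only if the job needs it, and the job is handed in when it is done.

Besides the shell and the picture viewer there is one more tool, called after "Emit:" by a JSON object that holds its "api" and its "payload". servo_tool: Moves the arm, as the interface text tells. Its arguments: {"type":"object","properties":{"moves":{"type":"array","items":{"type":"object","properties":{"travel":{"type":"array","items":{"type":"number"}},"dr":{"type":"array","items":{"type":"number"}}}}},"claw":{"type":"number"},"squeeze":{"type":"number"}},"required":["moves"]}

```bash
ls; mkdir -p pics; python3 - <<'E'
from workcell import manip
import cv2,numpy as np
for n in("scene","top"):
    im=manip.camera(n); cv2.imwrite(f"pics/{n}0_raw.png",im)
    cv2.imwrite(f"pics/{n}0.png",cv2.resize(im,(800,600),interpolation=cv2.INTER_CUBIC))
    c=manip.calibration(n);print(n,np.round(c["intrinsics"],1).tolist(),c["distortion"],np.round(c["view"],4).tolist())
    print(-np.array(c["view"])[:3,:3].T@np.array(c["view"])[:3,3])
print(manip.get_obs(),manip.tcp_to_grasp)
E
```

```text
pics
scene [[399.5, 0.0, 255.5], [0.0, 399.5, 190.7], [0.0, 0.0, 1.0]] [-0.12813993  0.          0.          0.          0.        ] [[0.6622, 0.7494, -0.0008, -0.3861], [0.6216, -0.5498, -0.558, -0.2702], [-0.4186, 0.369, -0.8298, 1.3921], [0.0, 0.0, 0.0, 1.0]]
[ 1.00627509 -0.37293595  1.00412376]
top [[416.7, 0.0, 255.7], [0.0, 416.7, 191.5], [0.0, 0.0, 1.0]] [-0.02756431  0.          0.          0.          0.        ] [[0.0564, -0.9984, 0.006, -0.0147], [-0.9782, -0.0565, -0.1997, 0.5517], [0.1997, 0.0054, -0.9798, 1.2315], [0.0, 0.0, 0.0, 1.0]]
[0.29463089 0.00983007 1.31693014]
{'clock': 0.1, 'joint_pos': array([-1.14457596,  0.33281773, -0.06465463,  1.46083858,  0.02159297,
        1.34989504, -0.08849571]), 'joint_velocities': array([-0.00096653, -0.00152179,  0.00031729, -0.00247091, -0.00108481,
        0.00073336, -0.00027743]), 'tau': array([ 2.04422351e-03, -6.26748919e+01,  4.94826841e-02, -3.92427135e+01,
        1.62609533e-02,  6.98826989e-03,  3.60940717e-07]), 'position': array([0.27107262, 0.56279436, 0.23059868]), 'ee_rot': array([ 8.46735399e-01,  5.32013876e-01, -5.17399878e-04,  3.62886931e-04]), 'ft_force': array([-0.17305397,  0.67974569,  0.31040484]), 'torque': array([ 0.0193811 , -0.0740554 , -0.01032534]), 'grip_width': 0.9974483856489751} -0.0187
```

View pics/scene0.png

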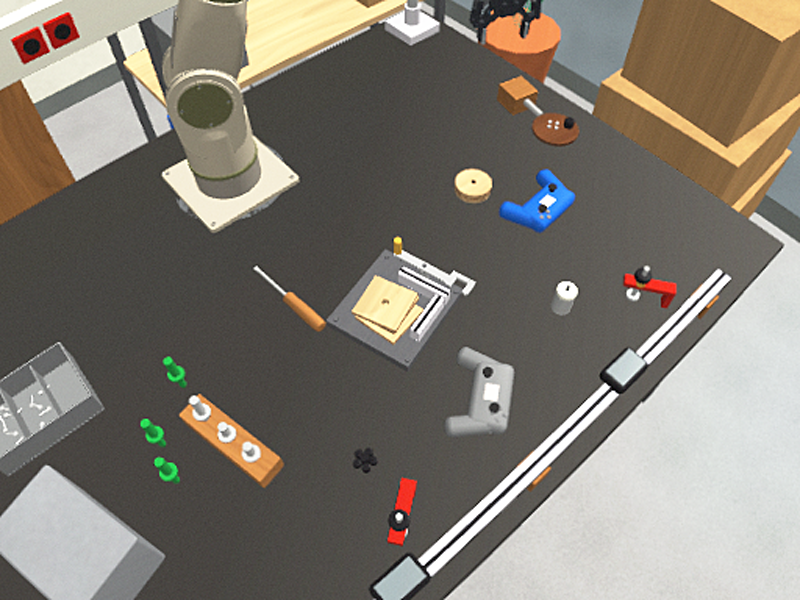

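View pics/top0.png

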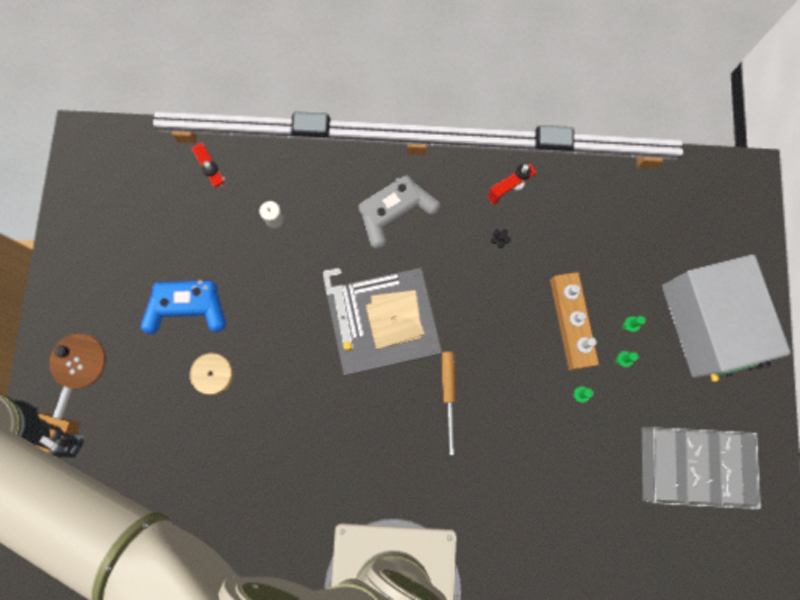

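```bash
cat > h.py <<'E'
import cv2,numpy as np
from workcell import manip
from scipy.spatial.transform import Rotation as R
C={n:manip.calibration(n) for n in("scene","top")}
def proj(n,P):
    c=C[n];V=np.array(c["view"])
    return cv2.projectPoints(np.atleast_2d(P).astype(float),cv2.Rodrigues(V[:3,:3])[0],V[:3,3],np.array(c["intrinsics"]),np.array(c["distortion"]))[0][:,0]
def ray(n,uv):
    c=C[n];V=np.array(c["view"])
    p=cv2.undistortPoints(np.array(uv,float).reshape(-1,1,2),np.array(c["intrinsics"]),np.array(c["distortion"]))[:,0]
    return -V[:3,:3].T@V[:3,3],np.c_[p,np.ones(len(p))]@V[:3,:3]
def at(n,uv,z):
    o,d=ray(n,uv);return o+d*((z-o[2])/d[:,2])[:,None]
def tri(a,b):
    r=[ray("scene",[a]),ray("top",[b])];A=0;B=0;
    for o,d in r:
        d=d[0]/np.linalg.norm(d[0]);M=np.eye(3)-np.outer(d,d);A=A+M;B=B+M@o
    return np.linalg.solve(A,B)
def crop(im,x,y,w,h,s=4): return cv2.resize(im[y:y+h,x:x+w],None,fx=s,fy=s,interpolation=cv2.INTER_CUBIC)
E
python3 - <<'E'
from h import *
t=cv2.imread("pics/top0_raw.png");s=cv2.imread("pics/scene0_raw.png")
a=np.hstack([crop(t,196,160,100,90),crop(s,207,148,100,90)])
b=np.hstack([crop(t,325,172,100,60),crop(s,95,250,100,60)])
cv2.imwrite("pics/c0.png",np.vstack([a,b]))
E
```

```text
(no output)
```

View pics/c0.png

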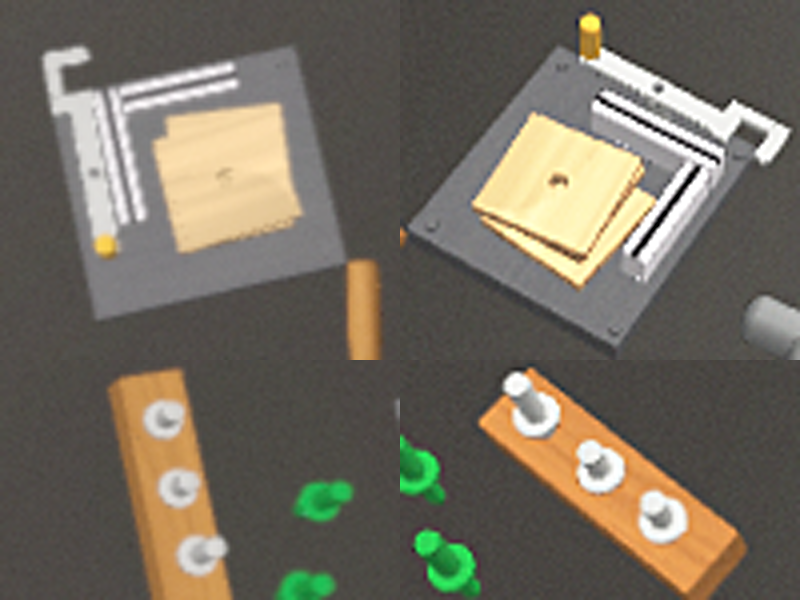

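```bash
cat > fit.py <<'E'
from h import *
from scipy.optimize import least_squares
def T(u,v,x0,y0,du,dv): return [x0+(u-du+.5)/4-.5,y0+(v-dv+.5)/4-.5]
nt=lambda u,v:T(u,v,196,160,0,0); ns=lambda u,v:T(u,v,207,148,400,0)
rt=lambda u,v:T(u,v,325,172,0,360); rs=lambda u,v:T(u,v,95,250,400,360)
obs=[("top",nt(295,46),(75,-100,0)),("top",nt(346,264),(-105,-100,0)),("top",nt(97,319),(-105,100,0)),
("scene",ns(558,45),(-105,100,0)),("scene",ns(409,231),(-105,-100,0)),("scene",ns(615,351),(75,-100,0))]
def W(p,q): 
    q=np.array(q)/1000;c,s=np.cos(p[2]),np.sin(p[2]);return np.array([p[0]+c*q[0]-s*q[1],p[1]+s*q[0]+c*q[1],.02+q[2]])
if __name__=="__main__":
    def f(p,o=obs): return np.concatenate([proj(n,W(p,q))[0]-uv for n,uv,q in o])
    for k in (obs,obs[:3],obs[3:]):
        r=least_squares(f,[.5,0,.1],args=(k,));print(r.x,np.degrees(r.x[2]),np.round(r.fun,1))
    print("pin handle top",at("top",[rt(215,547)],.107),at("scene",[rs(516,383)],.107),tri(rs(516,383),rt(215,547)))
    print("pin collar top",at("top",[rt(199,555)],.06),at("scene",[rs(533,414)],.06))
    print("shorts",at("top",[rt(178,489),rt(164,420)],.06),at("scene",[rs(600,470),rs(662,518)],.06))
    print("post",at("top",[nt(106,245)],.102),at("scene",[ns(591,21)],.102)); print("pivot",at("top",[nt(95,173)],.066),at("scene",[ns(658,88)],.066))
    print("tophole",at("top",[nt(225,177)],.05),at("scene",[ns(559,181)],.05))
E
python3 fit.py
```

```text
[0.52984203 0.05302547 0.27604311] 15.816105374196823 [-0.1 -0.4  0.  -0.4 -0.4 -0.2 -0.1  0.6 -0.8 -0.3  0.  -0.5]
[0.52890409 0.05244559 0.27577616] 15.800810011836072 [ 0.1 -0.1  0.2 -0.  -0.3  0.1]
[0.53077887 0.05342449 0.27561235] 15.791424441517071 [ 0.2  0.7 -0.5 -0.2  0.3 -0.3]
pin handle top [[ 0.4814713  -0.34786667  0.107     ]] [[ 0.48185126 -0.34715898  0.107     ]] [ 0.4816209  -0.34750655  0.10694977]
pin collar top [[ 0.48188796 -0.34950225  0.06      ]] [[ 0.48059801 -0.34889345  0.06      ]]
shorts [[ 0.53206088 -0.33329716  0.06      ]
 [ 0.58570575 -0.32230256  0.06      ]] [[ 0.54159101 -0.33661316  0.06      ]
 [ 0.59365011 -0.32454546  0.06      ]]
post [[0.44869863 0.10976214 0.102     ]] [[0.44964213 0.11357448 0.102     ]]
pivot [[0.50780852 0.12506918 0.066     ]] [[0.50756395 0.12793037 0.066     ]]
tophole [[0.513179   0.02628104 0.05      ]] [[0.51326674 0.02675123 0.05      ]]
```

```bash
cat >> h.py <<'E'
NP=[.5298,.0530,np.radians(15.8)]
def w2n(p): d=np.array(p[:2])-NP[:2];c,s=np.cos(NP[2]),np.sin(NP[2]);return np.array([c*d[0]+s*d[1],-s*d[0]+c*d[1]])*1000
def n2w(x,y): c,s=np.cos(NP[2]),np.sin(NP[2]);return [NP[0]+(c*x-s*y)/1000,NP[1]+(s*x+c*y)/1000]
def plan(x,y,z,yaw):
    "turn (deg, tool) then total travel in tool axes after the turn (mm)"
    o=manip.get_obs();Rc=R.from_quat(o["ee_rot"]);Rt=R.from_euler("z",yaw,degrees=True)*R.from_euler("x",180,degrees=True)
    print("t",o["clock"],"nest",w2n(o["position"]).round(1),"z",o["position"][2].round(4),"F",o["ft_force"].round(1),"j",o["joint_pos"].round(2))
    print("turn",np.degrees((Rc.inv()*Rt).as_rotvec()).round(1),"travel",(Rt.inv().apply(np.array([x,y,z])-o["position"])*1000).round(1))
E
python3 -c "
from h import *
plan(*n2w(-106,-20),.15,105.8)"
```

```text
t 0.1 nest [-110.1  561. ] z 0.2306 F [-0.2  0.7  0.3] j [-1.14  0.33 -0.06  1.46  0.02  1.35 -0.09]
turn [ -0.    0.1 -41.5] travel [-581.     4.1   80.6]
```

Emit:
{"api": "servo_tool", "payload": {"moves": [{"dr":[0,0,-10.4]},{"dr":[0,0,-10.4]},{"dr":[0,0,-10.4]},{"dr":[0,0,-10.3]},{"travel":[-58,0,0]},{"travel":[-58,0,0]},{"travel":[-58,0,0]},{"travel":[-58,0,0]},{"travel":[-58,0,0]},{"travel":[-58,0,0]},{"travel":[-58,0,0]},{"travel":[-58,0,0]}], "claw": 1}}

```text
$.moves[0]: bad value
```

```bash
python3 -c "
from h import *
plan(*n2w(-106,-20),.024,105.8)"
```

```text
t 0.1 nest [-110.1  561. ] z 0.2306 F [-0.2  0.7  0.3] j [-1.14  0.33 -0.06  1.46  0.02  1.35 -0.09]
turn [ -0.    0.1 -41.5] travel [-581.     4.1  206.6]
```

Emit:
{"api": "servo_tool", "payload": {"moves": [{"travel":[0,0,0],"dr":[0,0,-10.4]},{"travel":[0,0,0],"dr":[0,0,-10.4]},{"travel":[0,0,0],"dr":[0,0,-10.4]},{"travel":[0,0,0],"dr":[0,0,-10.3]},{"travel":[-58,0,0],"dr":[0,0,0]},{"travel":[-58,0,0],"dr":[0,0,0]},{"travel":[-58,0,0],"dr":[0,0,0]},{"travel":[-58,0,0],"dr":[0,0,0]},{"travel":[-58,0,0],"dr":[0,0,0]},{"travel":[-58,0,0],"dr":[0,0,0]},{"travel":[-58,0,0],"dr":[0,0,0]},{"travel":[-58,0,0],"dr":[0,0,0]}], "claw": 1}}

```text
clock: 1.6
position: [0.3974, 0.1147, 0.2312]
ee_rot: [0.603, 0.798, 0.0, -0.0]
ft_force: [0.8, 0.2, 0.1]
grip_width: 0.003
```

```bash
python3 -c "
from h import *
plan(*n2w(-106,-20),.024,105.8)"
```

```text
t 1.6 nest [-110.6   95.4] z 0.2312 F [0.8 0.2 0.1] j [-0.6  -0.15  0.19  1.98  0.03  1.31  1.43]
turn [ 0. -0. -0.] travel [-115.4    4.6  207.2]
```

Emit:
{"api": "servo_tool", "payload": {"moves": [{"travel":[-58,4,0],"dr":[0,0,0]},{"travel":[-57,0,10],"dr":[0,0,0]},{"travel":[0,0,55],"dr":[0,0,0]},{"travel":[0,0,55],"dr":[0,0,0]},{"travel":[0,0,50],"dr":[0,0,0]},{"travel":[0,0,25],"dr":[0,0,0]},{"travel":[0,0,12],"dr":[0,0,0]},{"travel":[0,0,0],"dr":[0,0,0]}]}}

```text
clock: 2.6
position: [0.4324, 0.007, 0.0242]
ee_rot: [0.603, 0.798, -0.0, -0.0]
ft_force: [0.7, -0.0, 0.0]
grip_width: -0.006
```

```bash
python3 -c "
from h import *
plan(*n2w(-60,-20),.024,105.8)"
```

```text
t 2.6 nest [-106.3  -17.7] z 0.0242 F [ 0.7 -0.   0. ] j [-0.48  0.16  0.38  2.18 -0.08  0.82  1.8 ]
turn [-0.  0. -0.] travel [-2.3 46.3  0.2]
```

Push +x (tool +y) at a gentle pace to about nest x = −60.

Emit:
{"api": "servo_tool", "payload": {"moves": [{"travel":[-2,6,0],"dr":[0,0,0]},{"travel":[0,6,0],"dr":[0,0,0]},{"travel":[0,6,0],"dr":[0,0,0]},{"travel":[0,6,0],"dr":[0,0,0]},{"travel":[0,5,0],"dr":[0,0,0]},{"travel":[0,5,0],"dr":[0,0,0]},{"travel":[0,5,0],"dr":[0,0,0]},{"travel":[0,5,0],"dr":[0,0,0]},{"travel":[0,0,0],"dr":[0,0,0]}]}}

```text
clock: 3.72
position: [0.4758, 0.0172, 0.0243]
ee_rot: [0.603, 0.798, 0.0, 0.0]
ft_force: [-0.3, -0.2, 0.4]
grip_width: 0.001
```

```bash
python3 -c "
from h import *
plan(*n2w(-56,-20),.024,105.8)"
```

```text
t 3.725 nest [-61.7 -19.7] z 0.0243 F [-0.3 -0.2  0.4] j [-0.47  0.25  0.37  2.07 -0.12  0.84  1.82]
turn [ 0.  0. -0.] travel [-0.3  5.7  0.3]
```

Emit:
{"api": "servo_tool", "payload": {"moves": [{"travel":[0,2,0],"dr":[0,0,0]},{"travel":[0,2,0],"dr":[0,0,0]},{"travel":[0,1,0],"dr":[0,0,0]},{"travel":[0,1,0],"dr":[0,0,0]},{"travel":[0,1,0],"dr":[0,0,0]}]}}

```text
clock: 4.35
position: [0.4787, 0.0175, 0.0231]
ee_rot: [0.604, 0.797, -0.003, -0.002]
ft_force: [-13.7, -6.0, 5.2]
grip_width: 0.001
```

Emit:
{"api": "servo_tool", "payload": {"moves": [{"travel":[0,2,0],"dr":[0,0,0]},{"travel":[0,1,0],"dr":[0,0,0]},{"travel":[0,0,0],"dr":[0,0,0]}]}}

```text
clock: 4.72
position: [0.4793, 0.0174, 0.0223]
ee_rot: [0.604, 0.797, -0.005, -0.004]
ft_force: [-20.5, -7.9, 8.2]
grip_width: 0.0
```

```bash
python3 - <<'E'
from h import *
plan(*n2w(-90,-20),.08,105.8)
t=manip.camera("top");s=manip.camera("scene")
cv2.imwrite("pics/c1.png",np.hstack([crop(t,196,160,100,90),crop(s,207,148,100,90)]))
E
```

```text
t 4.725 nest [-58.2 -20.5] z 0.0223 F [-20.5  -7.9   8.2] j [-0.47  0.27  0.37  2.06 -0.13  0.85  1.82]
turn [-0.7 -0.  -0.1] travel [  0.5 -31.8 -57.7]
```

View pics/c1.png

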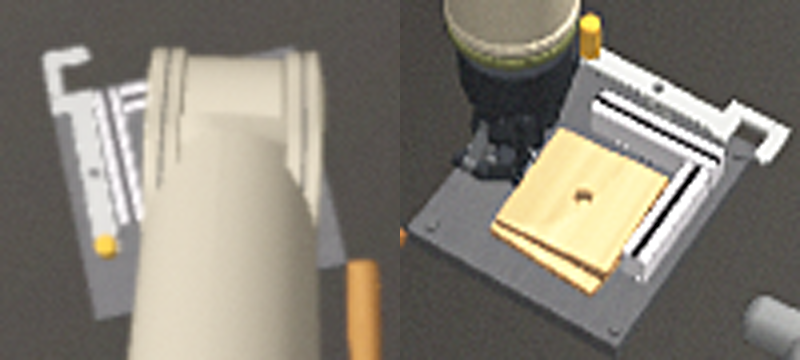

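Emit:
{"api": "servo_tool", "payload": {"moves": [{"travel":[0,-20,0],"dr":[0,0,0]},{"travel":[0,-20,-30],"dr":[0,0,0]},{"travel":[0,0,-40],"dr":[0,0,0]},{"travel":[0,0,0],"dr":[0,0,10]},{"travel":[0,0,0],"dr":[0,0,10]},{"travel":[0,0,0],"dr":[0,0,10]},{"travel":[0,0,0],"dr":[0,0,10]},{"travel":[0,0,0],"dr":[0,0,10]},{"travel":[0,0,0],"dr":[0,0,10]},{"travel":[0,0,0],"dr":[0,0,10]},{"travel":[0,0,0],"dr":[0,0,10]},{"travel":[0,0,0],"dr":[0,0,10]}]}}

```text
clock: 6.32
position: [0.4468, 0.009, 0.0944]
ee_rot: [0.991, 0.134, 0.0, -0.0]
ft_force: [0.4, 0.1, -0.5]
grip_width: -0.002
```

```bash
python3 -c "
from h import *
plan(*n2w(0,-104),.024,15.8)"
```

```text
t 6.325 nest [-91.9 -19.7] z 0.0944 F [ 0.4  0.1 -0.5] j [-0.56  0.06  0.46  2.09 -0.03  0.99  0.18]
turn [-0.  -0.  -0.3] travel [91.9 84.3 70.4]
```

Emit:
{"api": "servo_tool", "payload": {"moves": [{"travel":[0,42,0],"dr":[0,0,0]},{"travel":[46,42,0],"dr":[0,0,0]},{"travel":[46,0,0],"dr":[0,0,0]},{"travel":[0,0,45],"dr":[0,0,0]},{"travel":[0,0,25],"dr":[0,0,0]},{"travel":[0,-6,0],"dr":[0,0,0]},{"travel":[0,-7,0],"dr":[0,0,0]},{"travel":[0,-6,0],"dr":[0,0,0]},{"travel":[0,-6,0],"dr":[0,0,0]},{"travel":[0,-6,0],"dr":[0,0,0]},{"travel":[0,-6,0],"dr":[0,0,0]}]}}

```text
clock: 7.7
position: [0.5478, -0.0109, 0.0245]
ee_rot: [0.991, 0.137, 0.0, -0.0]
ft_force: [0.9, -1.0, 0.5]
grip_width: 0.003
```

Emit:
{"api": "servo_tool", "payload": {"moves": [{"travel":[0,-3,0],"dr":[0,0,0]},{"travel":[0,-3,0],"dr":[0,0,0]},{"travel":[0,-1,0],"dr":[0,0,0]},{"travel":[0,-1,0],"dr":[0,0,0]}]}}

```text
clock: 8.2
position: [0.5457, -0.0037, 0.0243]
ee_rot: [0.991, 0.137, 0.0, 0.0]
ft_force: [-0.2, -1.0, 0.7]
grip_width: 0.001
```

```bash
python3 -c "
from h import *
plan(*n2w(0,-58.5),.024,15.8)"
```

```text
t 8.2 nest [ -0.1 -58.9] z 0.0243 F [-0.2 -1.   0.7] j [-0.49  0.4   0.48  1.9  -0.24  0.89  0.39]
turn [ 0. -0. -0.] travel [ 0.1 -0.4  0.3]
```

Emit:
{"api": "servo_tool", "payload": {"moves": [{"travel":[0,-1,0],"dr":[0,0,0]},{"travel":[0,-1,0],"dr":[0,0,0]},{"travel":[0,-1,0],"dr":[0,0,0]},{"travel":[0,-1,0],"dr":[0,0,0]},{"travel":[0,-1,0],"dr":[0,0,0]},{"travel":[0,-1,0],"dr":[0,0,0]}]}}

```text
clock: 8.95
position: [0.5447, -0.0006, 0.0245]
ee_rot: [0.991, 0.136, 0.001, 0.002]
ft_force: [4.6, -13.1, -1.1]
grip_width: 0.002
```

```bash
python3 -c "
from h import *
plan(*n2w(0,-58.5),.024,15.8)"
```

```text
t 8.95 nest [ -0.3 -55.6] z 0.0245 F [  4.6 -13.1  -1.1] j [-0.49  0.4   0.48  1.91 -0.23  0.89  0.38]
turn [ 0.2 -0.  -0.1] travel [0.3 2.9 0.5]
```

Emit:
{"api": "servo_tool", "payload": {"moves": [{"travel":[0,-2,0],"dr":[0,0,0]},{"travel":[0,-2,0],"dr":[0,0,0]},{"travel":[0,0,0],"dr":[0,0,0]}]}}

```text
clock: 9.32
position: [0.5447, -0.0006, 0.0249]
ee_rot: [0.991, 0.135, 0.002, 0.004]
ft_force: [7.6, -23.0, -2.1]
grip_width: 0.005
```

Emit:
{"api": "servo_tool", "payload": {"moves": [{"travel":[0,15,0],"dr":[0,0,0]},{"travel":[0,20,0],"dr":[0,0,0]},{"travel":[0,0,-40],"dr":[0,0,0]},{"travel":[-47,0,-30],"dr":[0,0,0]},{"travel":[-48,0,0],"dr":[0,0,-10]},{"travel":[0,0,0],"dr":[0,0,-10]},{"travel":[0,0,0],"dr":[0,0,-10]},{"travel":[0,0,0],"dr":[0,0,-10]},{"travel":[0,0,0],"dr":[0,0,-10]},{"travel":[0,0,0],"dr":[0,0,-10]},{"travel":[0,0,0],"dr":[0,0,-10]},{"travel":[0,0,0],"dr":[0,0,-10]}]}}

```text
clock: 10.82
position: [0.4609, -0.0528, 0.0942]
ee_rot: [0.668, 0.744, 0.0, -0.0]
ft_force: [-1.2, 0.5, -0.2]
grip_width: 0.004
```

```bash
python3 - <<'E'
from h import *
plan(*n2w(-90,2),.024,105.8)
t=manip.camera("top");s=manip.camera("scene")
cv2.imwrite("pics/c2.png",np.hstack([crop(t,196,160,100,90),crop(s,207,148,100,90)]))
E
```

```text
t 10.825 nest [-95.1 -83. ] z 0.0942 F [-1.2  0.5 -0.2] j [-0.41  0.11  0.45  2.05 -0.06  0.99  1.75]
turn [-0.  -0.1 -9.6] travel [85.   5.1 70.2]
```

View pics/c2.png

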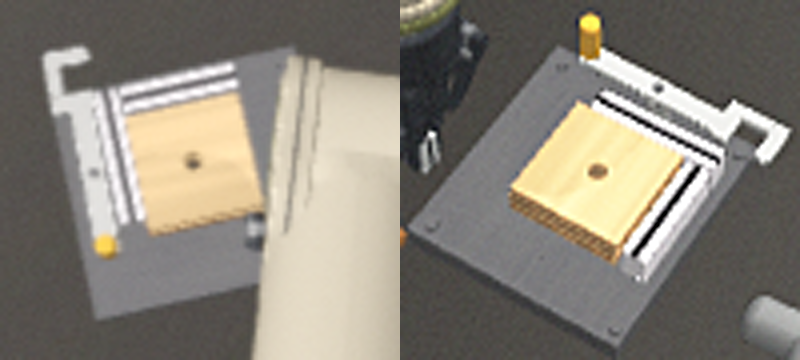

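Emit:
{"api": "servo_tool", "payload": {"moves": [{"travel":[0,0,0],"dr":[0,0,-9.6]},{"travel":[42,5,0],"dr":[0,0,0]},{"travel":[42,0,0],"dr":[0,0,0]},{"travel":[0,0,45],"dr":[0,0,0]},{"travel":[0,0,25],"dr":[0,0,0]},{"travel":[0,10,0],"dr":[0,0,0]},{"travel":[0,10,0],"dr":[0,0,0]},{"travel":[0,8,0],"dr":[0,0,0]},{"travel":[0,3,0],"dr":[0,0,0]},{"travel":[0,2,0],"dr":[0,0,0]},{"travel":[0,2,0],"dr":[0,0,0]},{"travel":[0,2,0],"dr":[0,0,0]}]}}

```text
clock: 12.42
position: [0.4754, 0.0376, 0.0232]
ee_rot: [0.606, 0.795, -0.003, -0.003]
ft_force: [-19.3, -4.2, 8.1]
grip_width: -0.0
```

```bash
python3 - <<'E'
from fit import *
plan(*n2w(-58,0),.024,105.8)
for p in (at("top",[nt(193,161)],.05),at("scene",[ns(597,171)],.05)): print(p,w2n(p[0]))
E
```

```text
t 12.425 nest [-56.5  -0. ] z 0.0232 F [-19.3  -4.2   8.1] j [-0.49  0.26  0.35  2.06 -0.12  0.85  1.76]
turn [-0.5 -0.1 -0.5] travel [ 0.  -1.5 -0.8]
[[0.52427353 0.05168562 0.05      ]] [-5.67555021  0.24003041]
[[0.52484167 0.05288453 0.05      ]] [-4.80243297  1.23894545]
```

Emit:
{"api": "servo_tool", "payload": {"moves": [{"travel":[0,-20,0],"dr":[0,0,0]},{"travel":[0,-20,-40],"dr":[0,0,0]},{"travel":[-50,0,-30],"dr":[0,0,10]},{"travel":[0,0,0],"dr":[0,0,10]},{"travel":[0,0,0],"dr":[0,0,10]},{"travel":[0,0,0],"dr":[0,0,10]},{"travel":[0,0,0],"dr":[0,0,10]},{"travel":[0,0,0],"dr":[0,0,10]},{"travel":[0,0,0],"dr":[0,0,10]},{"travel":[0,0,0],"dr":[0,0,10]},{"travel":[0,0,0],"dr":[0,0,10]}]}}

```text
clock: 13.8
position: [0.4541, -0.0201, 0.0945]
ee_rot: [0.991, 0.131, 0.0, -0.0]
ft_force: [0.1, 0.0, -0.3]
grip_width: -0.007
```

```bash
python3 - <<'E'
from h import *
plan(*n2w(0,-85),.024,15.8)
t=manip.camera("top");s=manip.camera("scene")
cv2.imwrite("pics/c3.png",np.hstack([crop(t,196,160,100,90),crop(s,207,148,100,90)]))
E
```

```text
t 13.8 nest [-92.8 -49.7] z 0.0945 F [ 0.1  0.  -0.3] j [-0.54  0.08  0.5   2.08 -0.05  0.99  0.25]
turn [-0.  -0.  -0.8] travel [92.8 35.3 70.5]
```

View pics/c3.png

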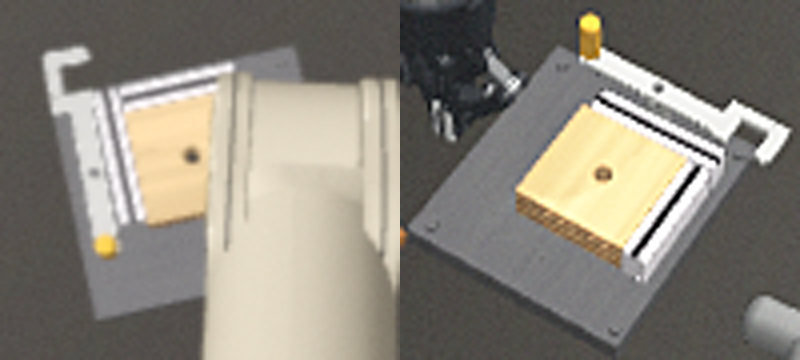

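Emit:
{"api": "servo_tool", "payload": {"moves": [{"travel":[46,35,0],"dr":[0,0,-0.8]},{"travel":[47,0,0],"dr":[0,0,0]},{"travel":[0,0,45],"dr":[0,0,0]},{"travel":[0,0,25],"dr":[0,0,0]},{"travel":[0,-9,0],"dr":[0,0,0]},{"travel":[0,-9,0],"dr":[0,0,0]},{"travel":[0,-7,0],"dr":[0,0,0]},{"travel":[0,-3,0],"dr":[0,0,0]},{"travel":[0,-2,0],"dr":[0,0,0]},{"travel":[0,-2,0],"dr":[0,0,0]},{"travel":[0,-2,0],"dr":[0,0,0]}]}}

```text
clock: 15.28
position: [0.5451, -0.0005, 0.0252]
ee_rot: [0.99, 0.139, 0.002, 0.003]
ft_force: [7.6, -18.5, -1.7]
grip_width: -0.001
```

```bash
python3 - <<'E'
from fit import *
plan(*n2w(0,-85),.024,15.8)
for p in (at("top",[nt(192,155)],.05),at("scene",[ns(603,174)],.05)): print(p,w2n(p[0]))
E
```

```text
t 15.275 nest [  0.1 -55.6] z 0.0252 F [  7.6 -18.5  -1.7] j [-0.5   0.4   0.49  1.91 -0.23  0.89  0.38]
turn [ 0.3 -0.2  0.2] travel [-0.1 29.4  1.2]
[[0.52893372 0.05274959 0.05      ]] [-0.9017357  -0.00508062]
[[0.52964777 0.05439273 0.05      ]] [0.23273859 1.38156177]
```

Emit:
{"api": "servo_tool", "payload": {"moves": [{"travel":[0,20,0],"dr":[0,0,0]},{"travel":[0,20,-40],"dr":[0,0,0]},{"travel":[0,20,-50],"dr":[0,0,0]},{"travel":[0,10,-50],"dr":[0,0,10]},{"travel":[0,0,0],"dr":[0,0,10.5]},{"travel":[0,0,0],"dr":[0,0,10.5]},{"travel":[0,0,0],"dr":[0,0,10.5]},{"travel":[0,0,0],"dr":[0,0,10.5]},{"travel":[0,0,0],"dr":[0,0,10]},{"travel":[0,0,0],"dr":[0,0,10]},{"travel":[0,0,0],"dr":[0,0,10]},{"travel":[0,0,0],"dr":[0,0,10]}], "claw": 0.4}}

```text
clock: 16.77
position: [0.5626, -0.0632, 0.1643]
ee_rot: [0.787, -0.617, -0.0, -0.0]
ft_force: [0.8, 0.7, 0.6]
grip_width: 0.595
```

```bash
python3 - <<'E'
from fit import *
plan(.4815,-.3482,.14,-75.5)
t=manip.camera("top");s=manip.camera("scene")
cv2.imwrite("pics/c4.png",np.vstack([np.hstack([crop(t,196,160,100,90),crop(s,207,148,100,90)]),np.hstack([crop(t,325,172,100,60),crop(s,95,250,100,60)])]))
E
```

```text
t 16.775 nest [  -0.  -120.7] z 0.1643 F [0.8 0.7 0.6] j [-0.65  0.32  0.82  1.74 -0.25  1.19 -1.09]
turn [ 0.   0.  -0.6] travel [255.7 149.9  24.3]
```

View pics/c4.png

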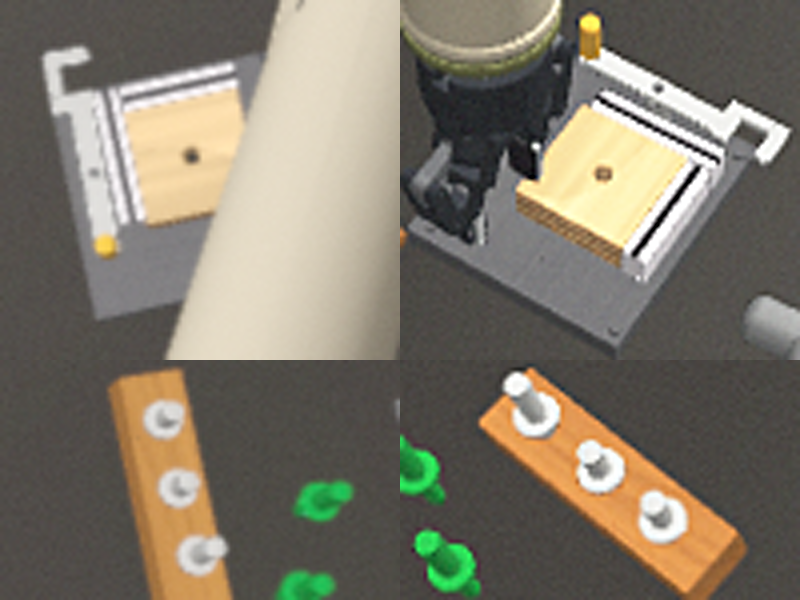

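Emit:
{"api": "servo_tool", "payload": {"moves": [{"travel":[51,30,0],"dr":[0,0,-0.6]},{"travel":[51,30,0],"dr":[0,0,0]},{"travel":[51,30,0],"dr":[0,0,0]},{"travel":[51,30,0],"dr":[0,0,0]},{"travel":[52,30,0],"dr":[0,0,0]},{"travel":[0,0,24],"dr":[0,0,0]},{"travel":[0,0,0],"dr":[0,0,0]}]}}

```text
clock: 17.75
position: [0.4814, -0.3485, 0.1389]
ee_rot: [0.793, -0.609, -0.002, 0.0]
ft_force: [-0.5, 0.4, 0.3]
grip_width: 0.601
```

```bash
python3 - <<'E'
from fit import *
plan(.4815,-.3482,.07,-75.5)
E
```

```text
t 17.75 nest [-155.9 -373.1] z 0.1389 F [-0.5  0.4  0.3] j [-0.13  0.44  0.87  1.7  -0.36  1.18 -0.47]
turn [0.1 0.1 0.4] travel [-0.3 -0.1 68.9]
```

Emit:
{"api": "servo_tool", "payload": {"moves": [{"travel":[0,0,30],"dr":[0,0,0.4]},{"travel":[0,0,25],"dr":[0,0,0]},{"travel":[0,0,14],"dr":[0,0,0]},{"travel":[0,0,0],"dr":[0,0,0]}]}}

```text
clock: 18.25
position: [0.4827, -0.348, 0.0712]
ee_rot: [0.791, -0.612, -0.0, -0.0]
ft_force: [-0.6, 0.4, 0.2]
grip_width: 0.604
```

Emit:
{"api": "servo_tool", "payload": {"moves": [{"travel":[0,0,0],"dr":[0,0,0]},{"travel":[0,0,0],"dr":[0,0,0]},{"travel":[0,0,0],"dr":[0,0,0]},{"travel":[0,0,0],"dr":[0,0,0]}], "claw": 1, "squeeze": 40}}

```text
clock: 18.75
position: [0.4831, -0.3491, 0.0722]
ee_rot: [0.79, -0.613, 0.001, -0.0]
ft_force: [-0.6, 0.2, 7.3]
grip_width: 0.177
```

```bash
python3 - <<'E'
from fit import *
plan(.4815,-.3482,.18,-74.2)
E
```

```text
t 18.75 nest [-154.4 -374.2] z 0.0722 F [-0.6  0.2  7.3] j [-0.09  0.52  0.82  1.75 -0.44  1.06 -0.43]
turn [-0.1 -0.  -1.4] travel [  -1.3    1.3 -107.8]
```

Emit:
{"api": "servo_tool", "payload": {"moves": [{"travel":[0,0,-20],"dr":[0,0,0]},{"travel":[0,0,-30],"dr":[0,0,0]},{"travel":[0,0,-35],"dr":[0,0,0]},{"travel":[0,0,-35],"dr":[0,0,-1.4]},{"travel":[0,0,0],"dr":[0,0,0]}]}}

```text
clock: 19.38
position: [0.4833, -0.35, 0.1949]
ee_rot: [0.797, -0.603, 0.002, -0.001]
ft_force: [0.1, -0.3, -2.1]
grip_width: 0.169
```

```bash
python3 - <<'E'
from fit import *
plan(*n2w(-.4,.5),.17,-74.2)
o=manip.get_obs();print(o["position"],o["grip_width"])
s=manip.camera("scene");t=manip.camera("top");cv2.imwrite("pics/c5.png",np.hstack([crop(s,80,170,100,150),crop(t,310,130,100,150)]))
E
```

```text
t 19.375 nest [-154.5 -375.1] z 0.1949 F [ 0.1 -0.3 -2.1] j [-0.16  0.39  0.91  1.63 -0.32  1.27 -0.49]
turn [-0.2 -0.2 -0. ] travel [-375.6 -154.1   24.9]
[ 0.48328316 -0.34996901  0.19486153] 0.16903157399297805
```

View pics/c5.png

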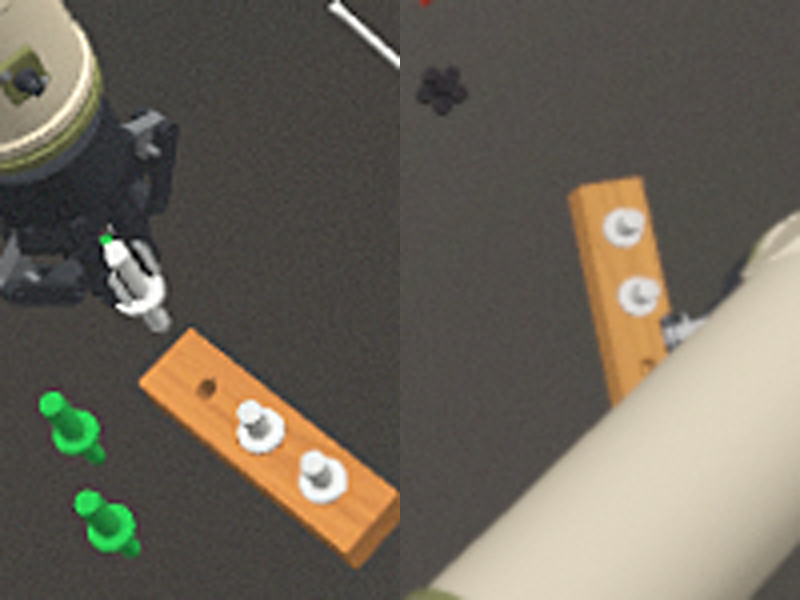

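Emit:
{"api": "servo_tool", "payload": {"moves": [{"travel":[-47,-19,0],"dr":[-0.2,-0.2,0]},{"travel":[-47,-19,0],"dr":[0,0,0]},{"travel":[-47,-19,0],"dr":[0,0,0]},{"travel":[-47,-19,0],"dr":[0,0,0]},{"travel":[-47,-19,0],"dr":[0,0,0]},{"travel":[-47,-20,0],"dr":[0,0,0]},{"travel":[-47,-20,0],"dr":[0,0,0]},{"travel":[-47,-19,20],"dr":[0,0,0]},{"travel":[0,0,30],"dr":[0,0,0]},{"travel":[0,0,10],"dr":[0,0,0]},{"travel":[0,0,0],"dr":[0,0,0]}]}}

```text
clock: 20.85
position: [0.5276, 0.054, 0.1316]
ee_rot: [0.797, -0.604, -0.003, 0.001]
ft_force: [-0.2, 0.3, -0.4]
grip_width: 0.177
```

```bash
python3 - <<'E'
from fit import *
plan(*n2w(-.4,.5),.115,-74.2)
o=manip.get_obs();print(o["position"],o["grip_width"])
p=o["position"];q=p+[0,0,.0118]
print("expected px scene tip, collar; hole",proj("scene",[q-[0,0,.076],q-[0,0,.03],[*n2w(-.4,.5),.05]]).round(2).tolist())
s=manip.camera("scene");cv2.imwrite("pics/s6_raw.png",s);cv2.imwrite("pics/c6.png",crop(s,215,140,75,75,8))
E
```

```text
t 20.85 nest [-1.8  1.5] z 0.1316 F [-0.2  0.3 -0.4] j [-0.83  0.25  0.74  1.86 -0.19  1.11 -1.32]
turn [ 0.3  0.2 -0.1] travel [ 1.  -1.4 16.6]
[0.52761071 0.05398368 0.13156238] 0.17692677634645695
expected px scene tip, collar; hole [[256.81, 187.35], [256.84, 177.89], [257.02, 191.24]]
```

View pics/c6.png

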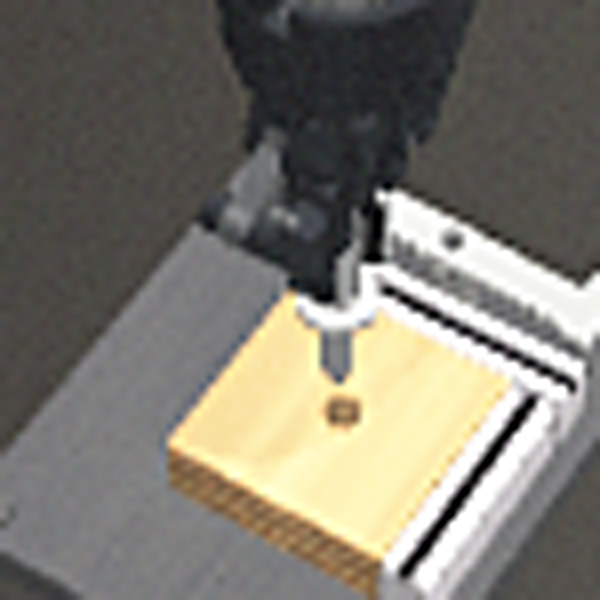

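Emit:
{"api": "servo_tool", "payload": {"moves": [{"travel":[1,-1.4,0],"dr":[0.3,0.2,-0.1]},{"travel":[0,0,8],"dr":[0,0,0]},{"travel":[0,0,6],"dr":[0,0,0]},{"travel":[0,0,4],"dr":[0,0,0]},{"travel":[0,0,4],"dr":[0,0,0]},{"travel":[0,0,3],"dr":[0,0,0]},{"travel":[0,0,0],"dr":[0,0,0]}]}}

```text
clock: 21.78
position: [0.5297, 0.0545, 0.1068]
ee_rot: [0.798, -0.603, 0.0, -0.001]
ft_force: [0.0, -0.1, -1.0]
grip_width: 0.173
```

```bash
python3 - <<'E'
from fit import *
plan(*n2w(-.4,.5),.0682,-74.2)
E
```

```text
t 21.775 nest [0.3 1.4] z 0.1068 F [ 0.  -0.1 -1. ] j [-0.82  0.28  0.73  1.89 -0.22  1.05 -1.3 ]
turn [-0.1 -0.   0.1] travel [ 0.9  0.7 38.6]
```

Emit:
{"api": "servo_tool", "payload": {"moves": [{"travel":[0.5,0.4,4],"dr":[0,0,0]},{"travel":[0,0,4],"dr":[0,0,0]},{"travel":[0,0,4],"dr":[0,0,0]},{"travel":[0,0,4],"dr":[0,0,0]},{"travel":[0,0,0],"dr":[0,0,0]}]}}

```text
clock: 22.4
position: [0.5295, 0.0538, 0.0906]
ee_rot: [0.798, -0.603, 0.0, -0.0]
ft_force: [0.5, 0.0, -1.5]
grip_width: 0.177
```

```bash
python3 - <<'E'
from fit import *
plan(*n2w(-.4,.5),.0682,-74.2)
E
```

```text
t 22.4 nest [-0.1  0.9] z 0.0906 F [ 0.5  0.  -1.5] j [-0.81  0.31  0.72  1.9  -0.24  1.02 -1.28]
turn [-0.1 -0.   0.1] travel [ 0.4  0.3 22.4]
```

Tip is at about 26 mm, into the lowest plate, with no resistance. Continuing.

Emit:
{"api": "servo_tool", "payload": {"moves": [{"travel":[0,0,4],"dr":[0,0,0]},{"travel":[0,0,4],"dr":[0,0,0]},{"travel":[0,0,4],"dr":[0,0,0]},{"travel":[0,0,3],"dr":[0,0,0]},{"travel":[0,0,3],"dr":[0,0,0]},{"travel":[0,0,0],"dr":[0,0,0]}]}}

```text
clock: 23.15
position: [0.5295, 0.0539, 0.0728]
ee_rot: [0.798, -0.603, 0.0, -0.001]
ft_force: [0.8, -0.0, -0.9]
grip_width: 0.173
```

Emit:
{"api": "servo_tool", "payload": {"moves": [{"travel":[0,0,2],"dr":[0,0,0]},{"travel":[0,0,2],"dr":[0,0,0]},{"travel":[0,0,1],"dr":[0,0,0]},{"travel":[0,0,0],"dr":[0,0,0]}]}}

```text
clock: 23.65
position: [0.5299, 0.054, 0.0684]
ee_rot: [0.798, -0.603, 0.001, -0.001]
ft_force: [-0.0, 0.0, 4.8]
grip_width: 0.174
```

Emit:
{"api": "servo_tool", "payload": {"moves": [{"travel":[0,0,0],"dr":[0,0,0]},{"travel":[0,0,0],"dr":[0,0,0]},{"travel":[0,0,0],"dr":[0,0,0]}], "claw": 0.5}}

```text
clock: 24.02
position: [0.5296, 0.054, 0.0679]
ee_rot: [0.798, -0.603, 0.0, -0.001]
ft_force: [0.1, -0.4, 0.2]
grip_width: 0.506
```

Emit:
{"api": "servo_tool", "payload": {"moves": [{"travel":[0,0,-20],"dr":[0,0,0]},{"travel":[0,0,-40],"dr":[0,0,0]},{"travel":[0,0,-50],"dr":[0,0,0]},{"travel":[0,50,0],"dr":[0,0,0]},{"travel":[0,60,0],"dr":[0,0,0]},{"travel":[0,20,0],"dr":[0,0,0]}]}}

```text
clock: 24.78
position: [0.4033, 0.0181, 0.1776]
ee_rot: [0.798, -0.603, -0.0, -0.002]
ft_force: [0.4, 0.0, 0.9]
grip_width: 0.493
```

```bash
python3 - <<'E'
from fit import *
plan(*n2w(-90,60),.075,-74.2)
t=manip.camera("top");s=manip.camera("scene")
cv2.imwrite("pics/c7.png",np.hstack([crop(t,196,160,100,90),crop(s,207,148,100,90)]))
E
```

```text
t 24.775 nest [-131.2    0.9] z 0.1776 F [0.4 0.  0.9] j [-0.94 -0.23  0.71  2.1   0.15  1.21 -1.59]
turn [-0.1  0.2  0.1] travel [-59.1 -41.2 102.6]
```

View pics/c7.png

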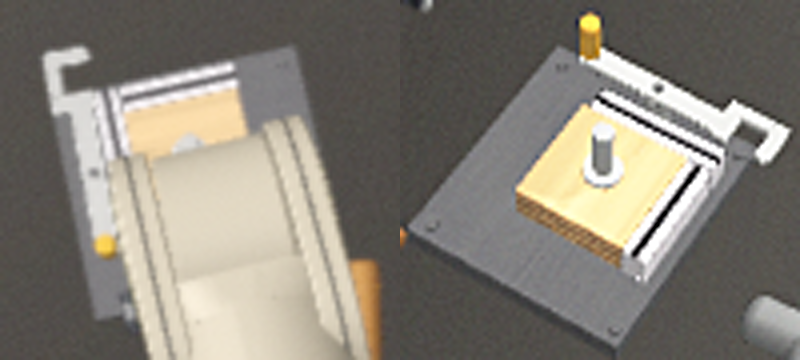

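Emit:
{"api": "servo_tool", "payload": {"moves": [{"travel":[0,0,0],"dr":[0,0,-10]},{"travel":[0,0,0],"dr":[0,0,-10]},{"travel":[0,0,0],"dr":[0,0,-10]},{"travel":[0,0,0],"dr":[0,0,-10]},{"travel":[0,0,0],"dr":[0,0,-10]},{"travel":[0,0,0],"dr":[0,0,-10]},{"travel":[0,0,0],"dr":[0,0,-10]},{"travel":[0,0,0],"dr":[0,0,-10]},{"travel":[0,0,0],"dr":[0,0,-10]},{"travel":[0,0,0],"dr":[0,0,0]}], "claw": 1}}

```text
clock: 26.12
position: [0.4063, 0.019, 0.1781]
ee_rot: [0.99, 0.138, 0.001, -0.0]
ft_force: [1.3, -0.0, -0.8]
grip_width: -0.003
```

```bash
python3 - <<'E'
from fit import *
plan(*n2w(-60,46),.074,15.8)
E
```

```text
t 26.125 nest [-128.1    0.9] z 0.1781 F [ 1.3 -0.  -0.8] j [-1.22 -0.32  0.93  2.1   0.27  1.24 -0.13]
turn [ 0.  -0.1  0. ] travel [ 68.1 -45.1 104.1]
```

Emit:
{"api": "servo_tool", "payload": {"moves": [{"travel":[34,-22,0],"dr":[0,0,0]},{"travel":[34,-23,20],"dr":[0,0,0]},{"travel":[0,0,40],"dr":[0,0,0]},{"travel":[0,0,30],"dr":[0,0,0]},{"travel":[0,0,14],"dr":[0,0,0]},{"travel":[0,0,0],"dr":[0,0,0]}]}}

```text
clock: 26.88
position: [0.4576, 0.079, 0.0737]
ee_rot: [0.991, 0.136, -0.0, 0.001]
ft_force: [0.2, 0.4, 0.5]
grip_width: -0.002
```

```bash
python3 - <<'E'
from fit import *
plan(*n2w(-60,57),.074,15.8)
E
```

```text
t 26.875 nest [-62.4  44.7] z 0.0737 F [0.2 0.4 0.5] j [-1.27  0.24  1.11  2.09 -0.27  0.96  0.26]
turn [ 0.1  0.1 -0.1] travel [  2.4 -12.3  -0.3]
```

Emit:
{"api": "servo_tool", "payload": {"moves": [{"travel":[2,-6,0],"dr":[0,0,0]},{"travel":[0,-6,0],"dr":[0,0,0]},{"travel":[-2.2,-9.6,0],"dr":[0,0,9]},{"travel":[-2.2,-9.6,0],"dr":[0,0,9]},{"travel":[-2.2,-9.6,0],"dr":[0,0,9]},{"travel":[-2.2,-9.6,0],"dr":[0,0,9]}]}}

```text
clock: 27.62
position: [0.4461, 0.1302, 0.0751]
ee_rot: [0.984, -0.177, 0.0, -0.001]
ft_force: [0.0, -1.2, 0.8]
grip_width: 0.002
```

```bash
python3 - <<'E'
from fit import *
th=np.radians(36);p=np.array([0,76])+60*np.array([-np.cos(th),np.sin(th)])-19*np.array([np.sin(th),np.cos(th)])
print(p);plan(*n2w(*p),.074,15.8-36)
E
```

```text
[-59.70893946  95.89579224]
t 27.625 nest [-59.5  97.1] z 0.0751 F [ 0.  -1.2  0.8] j [-1.48  0.31  1.24  2.09 -0.36  0.98 -0.4 ]
turn [-0.1 -0.  -0.2] travel [0.6 1.1 1.1]
```

Emit:
{"api": "servo_tool", "payload": {"moves": [{"travel":[-2.2,-9.6,0],"dr":[0,0,9]},{"travel":[-2.2,-9.6,0],"dr":[0,0,9]}]}}

```text
clock: 27.88
position: [0.4499, 0.1495, 0.0751]
ee_rot: [0.944, -0.329, -0.0, -0.001]
ft_force: [0.0, -1.8, 0.2]
grip_width: 0.004
```

```bash
python3 - <<'E'
from fit import *
th=np.radians(54);p=np.array([0,76])+60*np.array([-np.cos(th),np.sin(th)])-19*np.array([np.sin(th),np.cos(th)])
print(p);plan(*n2w(*p),.074,15.8-54)
E
```

```text
[-50.63843803 113.37309987]
t 27.875 nest [-50.5 114.6] z 0.0751 F [ 0.  -1.8  0.2] j [-1.51  0.38  1.27  2.07 -0.44  1.   -0.68]
turn [-0.1  0.1 -0.2] travel [1.  0.8 1.1]
```

Emit:
{"api": "servo_tool", "payload": {"moves": [{"travel":[-2,-9.6,0],"dr":[0,0,9]},{"travel":[-2,-9.6,0],"dr":[0,0,9]}]}}

```text
clock: 28.12
position: [0.4598, 0.1665, 0.075]
ee_rot: [0.881, -0.472, -0.001, -0.001]
ft_force: [-0.3, -2.7, 0.5]
grip_width: -0.001
```

```bash
python3 - <<'E'
from fit import *
th=np.radians(72);p=np.array([0,76])+60*np.array([-np.cos(th),np.sin(th)])-19*np.array([np.sin(th),np.cos(th)])
print(p);plan(*n2w(*p),.074,15.8-72)
E
```

```text
[-36.61109347 127.19206808]
t 28.125 nest [-36.4 128.3] z 0.075 F [-0.3 -2.7  0.5] j [-1.51  0.46  1.28  2.03 -0.53  1.03 -0.95]
turn [-0.1  0.1 -0.2] travel [1.  0.5 1. ]
```

Emit:
{"api": "servo_tool", "payload": {"moves": [{"travel":[-1.8,-9.6,0],"dr":[0,0,9]},{"travel":[-1.8,-9.6,0],"dr":[0,0,9]},{"travel":[0,-1,0],"dr":[0,0,0]},{"travel":[0,-1,0],"dr":[0,0,0]},{"travel":[0,-1,0],"dr":[0,0,0]},{"travel":[0,0,0],"dr":[0,0,0]}]}}

```text
clock: 28.88
position: [0.4738, 0.1791, 0.0742]
ee_rot: [0.798, -0.602, -0.004, 0.002]
ft_force: [-21.5, -1.8, 14.0]
grip_width: 0.003
```

```bash
python3 - <<'E'
from fit import *
plan(*n2w(-19,136),.074,15.8-90)
E
```

```text
t 28.875 nest [-19.6 136.5] z 0.0742 F [-21.5  -1.8  14. ] j [-1.48  0.55  1.28  1.98 -0.61  1.08 -1.21]
turn [0.5 0.2 0.1] travel [ 0.5 -0.6  0.2]
```

Emit:
{"api": "servo_tool", "payload": {"moves": [{"travel":[0,15,0],"dr":[0,0,0]},{"travel":[0,25,0],"dr":[0,0,0]},{"travel":[0,10,-40],"dr":[0,0,0]},{"travel":[-40,0,-50],"dr":[0,0,0]},{"travel":[-50,0,-20],"dr":[0,0,0]},{"travel":[-50,0,0],"dr":[0,0,0]},{"travel":[0,0,0],"dr":[0,0,0]}]}}

```text
clock: 29.75
position: [0.3904, 0.3035, 0.1756]
ee_rot: [0.801, -0.599, -0.001, -0.0]
ft_force: [0.0, 0.2, -0.9]
grip_width: 0.001
```

```bash
python3 - <<'E'
from fit import *
plan(*n2w(-19,136),.074,15.8-90)
t=manip.camera("top");s=manip.camera("scene")
a=np.hstack([crop(t,196,140,100,105),crop(s,207,135,100,105)])
b=np.hstack([cv2.resize(t,(240,180)),cv2.resize(s,(240,180)),np.zeros((180,320,3),np.uint8)])
cv2.imwrite("pics/c8.png",np.vstack([a,b]))
E
```

```text
t 29.75 nest [-65.9 279. ] z 0.1756 F [ 0.   0.2 -0.9] j [-1.89  0.15  1.25  1.92 -0.16  1.18 -1.87]
turn [0.1 0.1 0.6] travel [143.  -46.9 101.6]
```

View pics/c8.png

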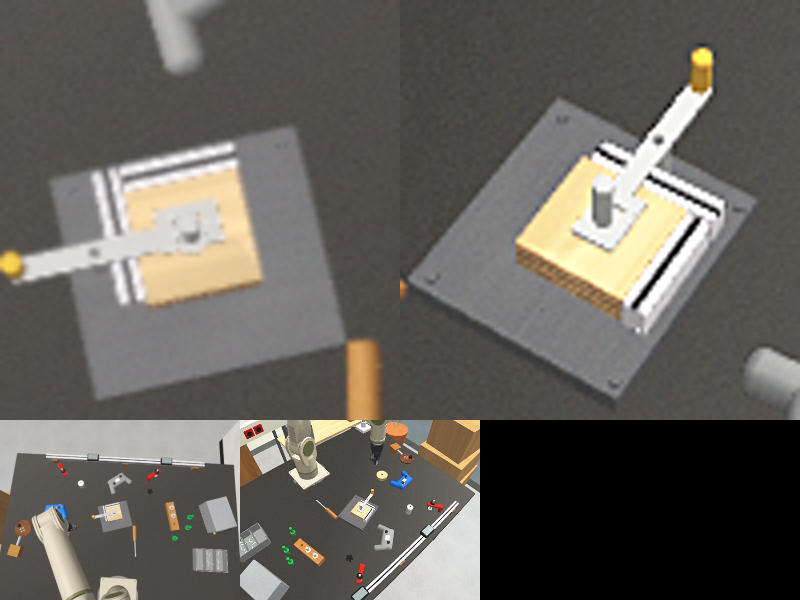

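```bash
python3 - <<'E'
from fit import *
a=at("top",[T(11,262,196,140,0,0)],.102)[0];b=at("scene",[T(702,57,207,135,400,0)],.102)[0]
for p in(a,b):
    n=w2n(p);print(n.round(1),"angle",np.arctan2(n[1]-76,-n[0]).round(3))
manip.hand_in()
print(manip.get_obs()["clock"])
E
```

```text
[ -1.5 135.7] angle 1.545
[ -0.4 136.9] angle 1.564
the job is handed in; nothing more can be done
the job is handed in; nothing more can be done
```

The job is done and handed in at about 30 s of the 72 s allowed, with no verdict reported.

- **Plates:** I pushed the three plates into the corner of the stops, twice in each direction. In the first check after the y push the top hole was still about 5 mm short of the back stop. After the second x push it sat within about 1.4 mm of the bore, with the two cameras differing by about 1 to 1.5 mm. The sides of the stack looked flush.
- **Pin:** I took the long steel pin from the rack. Its handle top measured 107 mm above the table, as it should. It went down through all three plates without resistance, and its collar touched the top plate at the expected height (about 5 N).
- **Keeper:** I swung it by its post onto its end stop, pressing with about 22 N sideways and 14 N upwards at the end. The cameras put the final angle at 1.545 and 1.564, against 1.57 for closed. The last picture shows the fork round the handle above the collar.
- **Release:** The gripper is empty and well clear of everything. The short pins and the other items I could see in the last pictures looked unmoved; the arm partly hid the blue controller from above.

**Caveats:** The third joint reached 1.28 of its 1.34 limit during the keeper swing but stayed inside it. The largest force I read at the end of a move was about 26 N.

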